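# Tap three stoppers home in order

### The job

Three vessels on the bench have grey stoppers with black rubber pads that still stand proud of their mouths. With the fingertips, tap each stopper fully home until its flange sits on the rim: first the conical flask's, then the wide-mouthed amber jar's, and last the tall measuring cylinder's. Tap gently and straight down, grasp and lift nothing, and leave the vessels and the things around them standing where they are.

Things in the scene. Friction and masses are not known exactly. Their poses are not given: they have to be found in the camera images.
- flask: Small clear glass conical flask, 71 mm across the base, 30 mm at the neck and rim, rim 101 mm high, about 0.2 kg, standing loose on the worktop. Origin: centre of its underside; z up.
- jar: Amber glass jar with a wide mouth, 80 mm across, rim 137 mm high, about 0.4 kg, standing loose. Origin: centre of its underside; z up.
- cylinder: Tall narrow clear measuring cylinder on a blue six-sided foot (52 by 60 mm), tube 24 mm and rim 30 mm across, rim 200 mm high, about 0.2 kg, standing loose and easily tipped. Origin: centre of its underside; z up.
- flask_stopper (a joint): Grey plastic stopper of the flask. Slides straight down into the mouth: 0 = 10 mm proud (flange underside 10 mm above the rim), 0.010 m = fully home, flange on the rim, a hard stop; starts at 0 to 0.002. Stiff sliding fit: about 4 N moves it slowly (6 N at 50 mm/s); it stays where it is left. Cannot come out.
- jar_stopper (a joint): Grey plastic stopper of the amber jar. Slides straight down into the mouth: 0 = 10 mm proud (flange underside 10 mm above the rim), 0.010 m = fully home, flange on the rim, a hard stop; starts at 0 to 0.002. Stiff sliding fit: about 4 N moves it slowly (6 N at 50 mm/s); it stays where it is left. Cannot come out.
- cylinder_stopper (a joint): Grey plastic stopper of the measuring cylinder. Slides straight down into the mouth: 0 = 10 mm proud (flange underside 10 mm above the rim), 0.010 m = fully home, flange on the rim, a hard stop; starts at 0 to 0.002. Stiff sliding fit: about 4 N moves it slowly (6 N at 50 mm/s); it stays where it is left. Cannot come out.
- flask_stopper_top (a point): Centre of the flat top of the soft black rubber pad (28 mm across) on the flask's stopper, on the flask's axis; z up. 117 mm above the worktop when the stopper is home, up to 10 mm higher before. Under load the pad sinks 1 mm per 4 N into the stopper (6 mm at most) and springs back; it starts to push the stopper at about 1 mm. Grey flange under it 36 mm across, 8 mm thick.
- jar_stopper_top (a point): Centre of the flat top of the soft black rubber pad (54 mm across) on the jar's stopper, on the jar's axis; z up. 153 mm above the worktop when the stopper is home, up to 10 mm higher before. Under load the pad sinks 1 mm per 4 N into the stopper (6 mm at most) and springs back; it starts to push the stopper at about 1 mm. Grey flange under it 62 mm across, 8 mm thick.
- cylinder_stopper_top (a point): Centre of the flat top of the soft black rubber pad (28 mm across) on the cylinder's stopper, on the cylinder's axis; z up. 216 mm above the worktop when the stopper is home, up to 10 mm higher before. Under load the pad sinks 1 mm per 4 N into the stopper (6 mm at most) and springs back; it starts to push the stopper at about 1 mm. Grey flange under it 36 mm across, 8 mm thick.
- pot: Bystander: white sample pot with a teal screw lid, 55 mm across, 88 mm high, loose. Origin: centre of its underside.
- bottle: Bystander: squat amber reagent bottle with a black cap, 68 mm across, 106 mm high, loose. Origin: centre of its underside.
- vial: Bystander: small screw-cap vial with a white cap, 27 mm across, 60 mm high, loose. Origin: centre of its underside.
Things that resemble listed ones, but are neither listed nor needed, are in the scene too. What is shaped like the jar but green is not meant. Of the things that look like the cylinder, the larger one is meant.

How it is judged:
By the outcome, as a careful person would: the job done as asked, in the order asked, and still so for the second after the job is handed in, with the robot touching nothing.
It also fails if it takes over 45 s, if anything falls off the work surface, if the arm or the gripper's body presses on something with over 40 N, if the wrist force passes 120 N, or if a joint passes its speed limit or range.

### The arm

A 6-joint arm with a two-finger parallel gripper is mounted at the origin on the work surface; the furniture and walls round the work are solid. World frame = base frame: x ahead of the robot, y to its left, z up, the work surface at z = 0. Lengths are in m, angles in degrees, forces in N, time in s.
With the tool pointing down it reaches from about 0.3 to 0.825 m from the base axis. Payload 5.4 kg.
Tool frame: the origin (TCP) lies at the very end of the fingers, on their centre line; the grasp point (between the pads) lies manip.grip_point_offset behind it (manip.grip_point_offset is the distance from the TCP to the grasp point, in m); z points along the fingers, y is the line along which they close (so a half turn about z gives the same grasp; the last joint's range is limited). The gripper opens to 92 mm and grips with 3 to 60 N. Pads are 20 mm wide; open, the fingers measure 128 mm over their backs; the gripper's body (75 mm by 189 mm) begins 69 mm behind the grasp point.
Start: joints at [62.447, 9.076, 91.501, -0, 79.423, -12.038], TCP at [0.154, 0.554, 0.215] pointing down, gripper open.
Joint ranges: [-166.64, 166.64], [-54.1, 131.32], [10.49, 154.53], [-73.88, 253.88], [9.74, 151.15], [-171.62, 171.62]. Speed limits (degrees/s): [147.25, 147.25, 180, 180, 180, 180].

### API

Orientations are given as a 3x3 rotation matrix whose columns are the frame's x, y, z axes.
In Python, from workcell import manip gives the robot as it stands.
- The arm moves only by the shell command python3 -m inch 'ROWS' [FORCE]. ROWS is JSON, a list of rows, each a list of 7 numbers: the shift along the tool's x, y, z as a fraction of full scale, then the turn, a rotation vector about the tool's x, y, z as a fraction of full scale, then the opening, from -1 (shut) to 1 (fully open). A call has 1 to 5 rows; each row shifts and turns the commanded pose from where the row before left it, along the tool's axes as they then stand; what a row does not reach is not made up. Full scale, the value 1, is 30 mm for a shift and 8 degrees for a turn. A row lasts 1/10 s, in which the tool goes at most 50 mm and 8.59 degrees, less where a joint would pass 70% of its speed; a pose out of reach is approached as far as the arm can. A call with a number of a shift or a turn outside -1 to 1 is refused whole. A call with a gripper value outside its range is refused whole. The fingers move at their own pace and stop on an object; FORCE is the grip in N (left out, the last holds). Time passes only in rows, so rows that do not move let the fingers close. It gives the time, the measured TCP pose, the force, the opening and the grip force at its end, in the units of the state.
- manip.state(): the state, without advancing time (a new reading comes with each control period).
- manip.capture(name): name is "scene" or "side" or "wrist"; returns a dict with "img" (420x560x3 uint8, red, green, blue), "camera_matrix" (3x3 intrinsics, pixels), "extrinsics" (4x4, takes a point from world to camera coordinates); the wrist camera has in their place "hand_eye" (4x4, takes a point from camera to tool coordinates, whose origin is the TCP and whose axes are the flange's). Camera axes: x right, y up, looking along -z (the intrinsics and any distortion apply to the point x, -y, -z); pixel columns grow to the right and rows downward; lengths in m; the calibration is good to about 2 mm. A picture is of the moment at which its call begins: read the wrist's pose just before it. There is no depth.
- manip.hand_in(): hands the job in; it is judged then, once.
The state is a dict: "clock": time; "joints": joint angles; "dq": joint speeds; "effort": joint torques, N m; "eef_pos": TCP position; "orientation": TCP orientation; "contact_force": force on the tool from outside, world axes, zero at the start; "ft_torque": the same for the moment, N m; "opening": finger opening in m; "grasp_force": force on a finger pad.
Only numpy, scipy, OpenCV 4.12 (cv2) and the standard library are available. Lean on these libraries where they do the work, as an engineer would, in place of code of your own. Each camera call takes 0.05 s, during which the arm holds its last target. There are 200 camera calls.

## Working session

There is one attempt and no reset: what is moved stays moved. The work goes in short steps, Python scripts to look and compute and a shell command to move; the robot and the scene stay as the last step left them, time stands still between calls to the robot, and variables do not carry over. Pictures are saved under pics/ and viewed, at most 13 in all, crops included, and the job is handed in when it is done.

```bash
mkdir -p pics; python3 - <<'E'
from workcell import manip
import cv2,json,numpy as np
s=manip.state();print(s['clock'],s['eef_pos'],s['orientation'],s['opening'],s['contact_force'],manip.grip_point_offset)
for n in("scene","side"):
    c=manip.capture(n);cv2.imwrite(f'pics/{n}.png',cv2.resize(c['img'][...,::-1],(800,600),interpolation=cv2.INTER_CUBIC))
    np.savez(f'{n}.npz',K=c['camera_matrix'],E=c['extrinsics']);print([k for k in c]);print(c['camera_matrix'],c['extrinsics'])
E
```

```text
0.0 [0.15353672 0.55346023 0.21364467] [[-9.63550663e-01  2.67524563e-01 -8.53226867e-04]
 [ 2.67525656e-01  9.63549307e-01 -1.66038824e-03]
 [ 3.77931517e-04 -1.82812827e-03 -9.99998258e-01]] 0.091792575331415 [ 0.39385027 -0.18531645  0.64131223] 0.0187
['img', 'camera_matrix', 'extrinsics']
[[453.23184981   0.         283.93206676]
 [  0.         453.23184981 211.16688576]
 [  0.           0.           1.        ]] [[ 0.83328096  0.55256403 -0.01777185 -0.38640626]
 [-0.44704365  0.6923694   0.56637142  0.25195394]
 [ 0.32526116 -0.46400172  0.82395848 -1.51180963]
 [ 0.          0.          0.          1.        ]]
['img', 'camera_matrix', 'extrinsics']
[[449.98080504   0.         285.02757243]
 [  0.         449.98080504 210.93410315]
 [  0.           0.           1.        ]] [[-0.99816104  0.05594438  0.02333998  0.55718177]
 [-0.00735781 -0.49400367  0.86942868 -0.2114153 ]
 [ 0.06016968  0.86765811  0.49350685 -0.95814732]
 [ 0.          0.          0.          1.        ]]
```

View pics/scene.png

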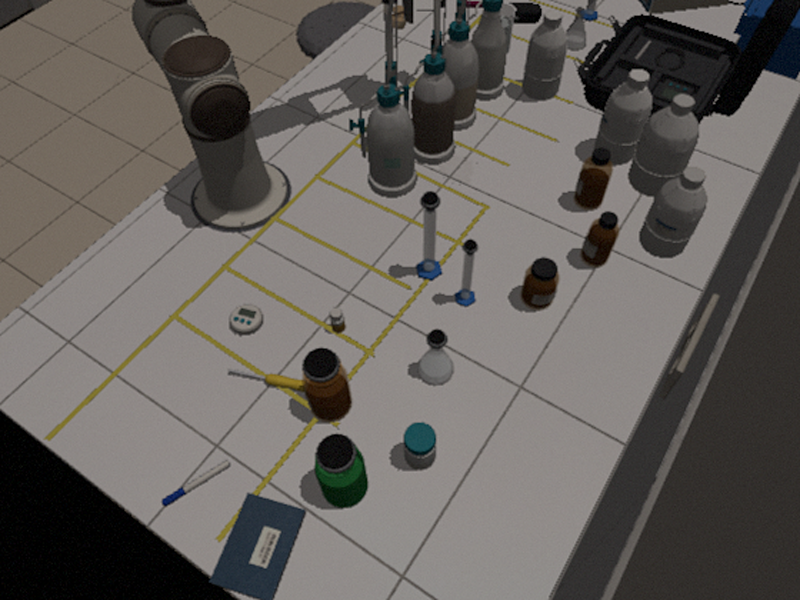

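View pics/side.png

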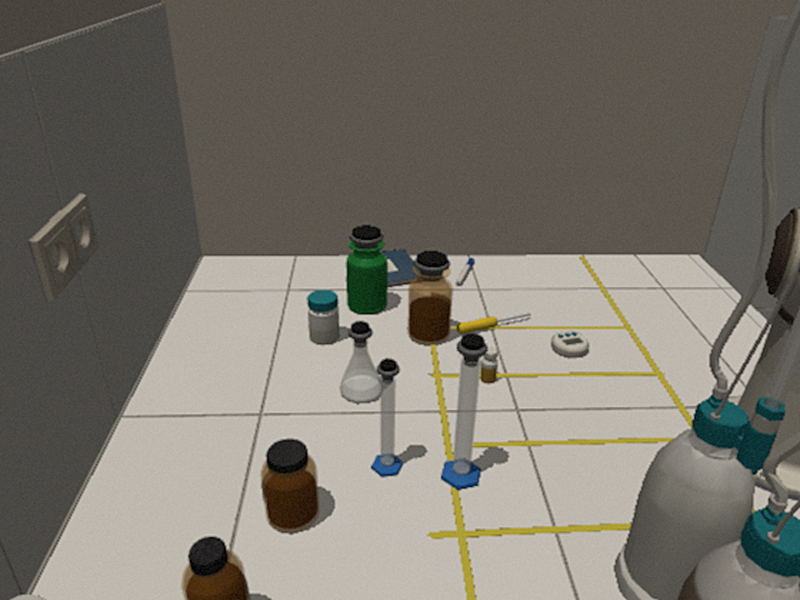

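The scene view shows the flask stopper at (436,337), the amber jar's at (321,361) and the larger cylinder's at (430,198). In the side view they are at (361,330), (431,260) and (472,343). The green jar and the small cylinder are decoys. I'll make one enlarged composite for closer readings.

```bash
cat > h.py <<'E'
import numpy as np,cv2
C={n:np.load(n+'.npz') for n in('scene','side')}
def P(n):
    E=C[n]['E'];F=np.diag([1,-1,-1.]);return C[n]['K']@F@E[:3]
def proj(n,p): q=P(n)@np.r_[p,1];return q[:2]/q[2]
def ray_z(n,uv,z):
    M=P(n);A=np.c_[M[:,0],M[:,1],-np.r_[uv,1]];return np.linalg.solve(A,-(M[:,2]*z+M[:,3]))[:2]
def tri(a,b):
    X=cv2.triangulatePoints(P('scene'),P('side'),np.array(a,float),np.array(b,float)).ravel();return X[:3]/X[3]
E
python3 - <<'E'
from h import *
S={'flask':((436,337),(361,329)),'jar':((321,361),(431,259)),'cyl':((430,198),(472,343))}
for k,(a,b) in S.items():
    a=np.array(a)*.7;b=np.array(b)*.7;X=tri(a,b);print(k,X.round(4),proj('scene',X)-a,proj('side',X)-b)
T=[]
for n,i in(('scene',0),('side',1)):
    im=cv2.resize(cv2.imread(f'pics/{n}.png'),(560,420),interpolation=cv2.INTER_AREA)
    r=[]
    for k in S:
        u,v=(np.array(S[k][i])*.7).astype(int);print(n,k,u-16,v-16);r.append(cv2.resize(im[v-16:v+17,u-16:u+17],(264,264),interpolation=cv2.INTER_CUBIC))
    T.append(np.hstack(r))
cv2.imwrite('pics/crops.png',np.vstack(T))
E
```

```text
flask [ 0.6253 -0.145   0.1167] [-0.4888016  -0.24742846] [-0.61548915  0.17199223]
jar [ 0.5032 -0.3092  0.1564] [-0.06497561 -0.04503063] [-0.07074925  0.02921562]
cyl [0.4882 0.0506 0.2178] [-0.21155554 -0.14932725] [-0.37027865  0.15548429]
scene flask 289 219
scene jar 208 236
scene cyl 285 122
side flask 236 214
side jar 285 165
side cyl 314 224
```

View pics/crops.png

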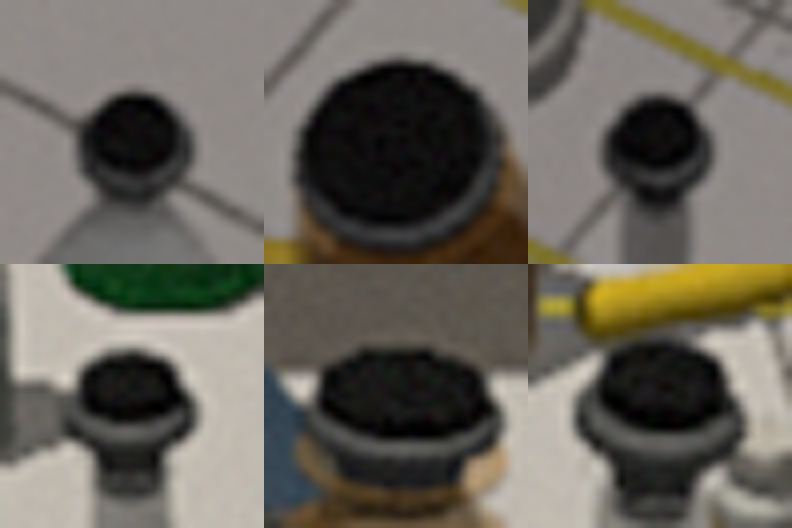

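```bash
python3 - <<'E'
from h import *
o={'flask':((289,219),(136,130),(236,214),(130,111)),'jar':((208,236),(135,140),(285,165),(139,123)),'cyl':((285,122),(131,134),(314,224),(133,109))}
for k,(a,b,c,d) in o.items():
    a=np.array(a)+np.array(b)/8-.5;c=np.array(c)+np.array(d)/8-.5
    X=tri(a,c);print(k,X.round(4),(proj('scene',X)-a).round(2),(proj('side',X)-c).round(2))
for uv in((392,185),(432,152),(455,118),(487,92),(543,92),(590,45),(465,298),(428,270),(590,202),(386,140)): print(uv,ray_z('scene',np.array(uv)*.7,0).round(3))
print('bottle cap top',[ray_z('scene',np.array((388,90))*.7,z).round(3) for z in(.2,.25,.3)])
print('tcp',proj('scene',[.154,.554,.215])/.7, proj('side',[.154,.554,.215])/.7)
from workcell import manip
c=manip.capture('wrist');cv2.imwrite('pics/w0.png',c['img'][...,::-1]);print(c['hand_eye'])
E
```

```text
flask [ 0.6269 -0.1456  0.1241] [-0.33 -0.17] [-0.42  0.12]
jar [ 0.5034 -0.3112  0.1591] [-0.33 -0.23] [-0.36  0.15]
cyl [0.489  0.0481 0.2221] [-0.33 -0.23] [-0.57  0.24]
(392, 185) [0.283 0.214]
(432, 152) [0.303 0.359]
(455, 118) [0.286 0.496]
(487, 92) [0.303 0.63 ]
(543, 92) [0.428 0.708]
(590, 45) [0.446 0.962]
(465, 298) [0.591 0.029]
(428, 270) [0.489 0.049]
(590, 202) [0.695 0.413]
(386, 140) [0.184 0.334]
bottle cap top [array([0.233, 0.286]), array([0.271, 0.233]), array([0.31, 0.18])]
tcp [424.18877534  12.52107337] [1187.38825843  832.6830179 ]
[[ 8.36935548e-04  9.61673429e-01  2.74196124e-01  7.71453983e-02]
 [ 9.99999264e-01 -5.63896137e-04 -1.07459943e-03 -6.78208966e-04]
 [-8.78795584e-04  2.74196822e-01 -9.61673193e-01 -1.70582515e-01]
 [ 0.00000000e+00  0.00000000e+00  0.00000000e+00  1.00000000e+00]]
```

View pics/w0.png

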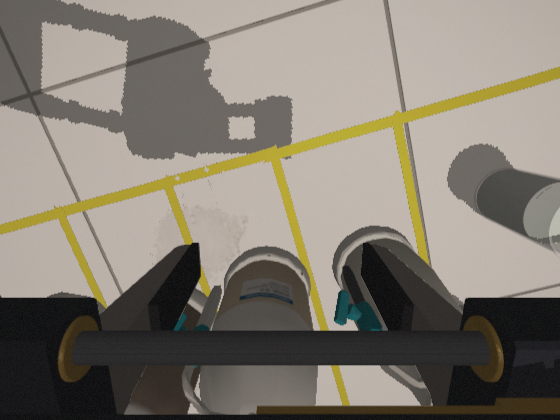

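```bash
python3 - <<'E'
from h import *
for xy in((.25,.24),(.26,.37)):
  print(xy,[(z,(proj('scene',[*xy,z])/.7).round(),(proj('side',[*xy,z])/.7).round()) for z in(0,.1,.2,.25,.3,.4,.5)])
R=np.array([[-.9636,.2675],[.2675,.9635]])
for s in(-.055,.055):
  p=np.r_[[.154,.554]+R[:,1]*s,.215];print('finger',proj('scene',p)/.7)
a=cv2.imread('pics/scene.png')[0:200,330:560];b=cv2.imread('pics/side.png')[0:600,560:800]
cv2.imwrite('pics/c2.png',np.hstack([cv2.resize(a,(560,487),interpolation=cv2.INTER_CUBIC),cv2.resize(b,(195,487))]))
E
```

```text
(0.25, 0.24) [(0, array([387., 173.]), array([688., 592.])), (0.1, array([385., 141.]), array([710., 531.])), (0.2, array([383., 104.]), array([736., 461.])), (0.25, array([381.,  85.]), array([751., 422.])), (0.3, array([380.,  63.]), array([767., 379.])), (0.4, array([378.,  17.]), array([802., 282.])), (0.5, array([374., -36.]), array([845., 166.]))]
(0.26, 0.37) [(0, array([420., 143.]), array([736., 711.])), (0.1, array([420., 110.]), array([768., 649.])), (0.2, array([420.,  74.]), array([804., 575.])), (0.25, array([420.,  54.]), array([826., 532.])), (0.3, array([420.,  33.]), array([849., 485.])), (0.4, array([420., -14.]), array([904., 375.])), (0.5, array([420., -67.]), array([973., 235.]))]
finger [406.75625101  21.57044674]
finger [441.17911499   3.70124187]
```

View pics/c2.png

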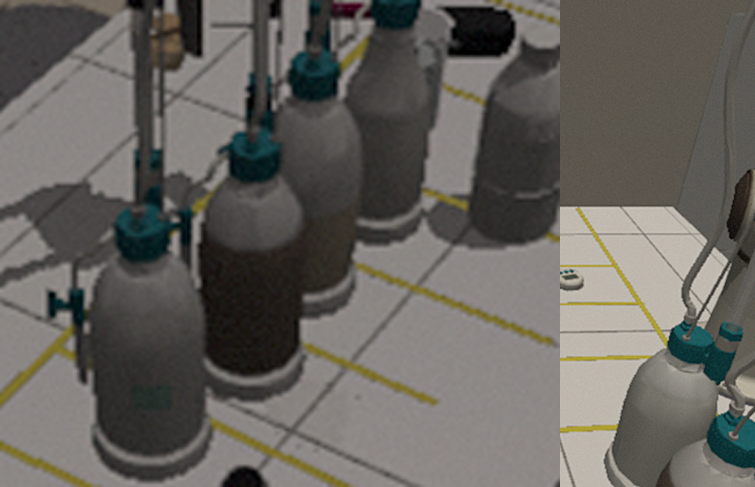

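```bash
python3 - <<'E'
from h import *
side=[(717,400),(720,357),(751,295),(763,185),(781,25)]
for uv in((388,80),(389,60),(389,41),(388,20),(388,1)):
    print('scene',uv)
    for z in np.arange(.25,.75,.04):
        xy=ray_z('scene',np.array(uv)*.7,z); q=proj('side',[*xy,z])/.7
        xs=np.interp(-q[1],[-b for a,b in side],[a for a,b in side])
        if abs(q[0]-xs)<25: print(z.round(2),xy.round(3),q.round(),round(xs))
b=cv2.imread('pics/side.png')[0:600,600:800]
a=cv2.imread('pics/scene.png')[0:150,330:530]
cv2.imwrite('pics/c3.png',np.hstack([b*1,cv2.resize(a,(600,450),interpolation=cv2.INTER_CUBIC)[:600] if 0 else cv2.copyMakeBorder(cv2.resize(a,(600,450),interpolation=cv2.INTER_CUBIC),0,150,0,0,0)]))
E
```

```text
scene (388, 80)
0.29 [0.285 0.216] [714. 373.] 719
scene (389, 60)
0.33 [0.284 0.224] [731. 342.] 727
scene (389, 41)
0.37 [0.284 0.226] [744. 305.] 746
scene (388, 20)
0.41 [0.281 0.229] [763. 266.] 754
scene (388, 1)
0.45 [0.286 0.226] [770. 220.] 759
```

View pics/c3.png

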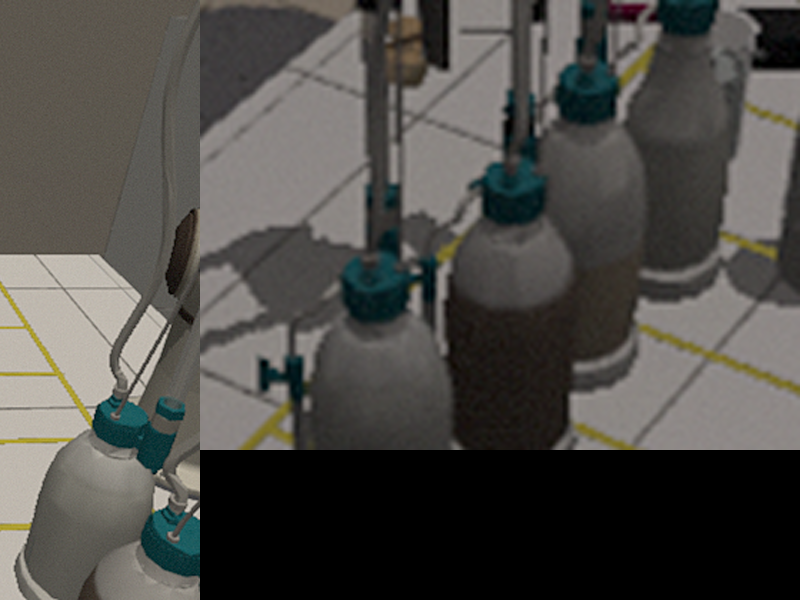

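```bash
python3 -m inch '[[0,0,-1,0,0,0,-1],[0,0,-1,0,0,0,-1],[0,0,-1,0,0,0,-1],[0,0,-1,0,0,0,-1],[0,0,-1,0,0,0,-1]]'; python3 -m inch '[[0,0,-1,0,-1,0,-1],[0,0,-1,0,-1,0,-1],[0,0,-1,0,-1,0,-1],[0,0,0,0,-1,0,-1],[0,0,0,0,-1,0,-1]]'; python3 - <<'E'
from workcell import manip
import cv2,numpy as np
s=manip.state();print([x for x in dir(manip) if x[0]!='_']);print(s['clock'],s['eef_pos'],s['orientation'],s['joints'],s['contact_force'])
c=manip.capture('wrist');cv2.imwrite('pics/w1.png',c['img'][...,::-1]);np.savez('w1.npz',p=s['eef_pos'],R=s['orientation'],H=c['hand_eye'],K=c['camera_matrix'])
E
```

```text
clock: 0.65
eef_pos: [0.1537, 0.5538, 0.3654]
orientation: [[-0.964, 0.267, -0.0], [0.267, 0.964, -0.001], [0.0, -0.001, -1.0]]
contact_force: [0.0, 0.5, 1.0]
opening: 0.0542
grasp_force: 0.0
clock: 1.15
eef_pos: [0.1412, 0.5581, 0.4554]
orientation: [[-0.735, 0.266, 0.624], [0.206, 0.964, -0.169], [-0.646, 0.005, -0.763]]
contact_force: [0.4, -0.0, -1.2]
opening: 0.0142
grasp_force: 0.0
['PlanningError', 'capture', 'grip_point_offset', 'hand_in', 'state']
1.15 [0.14118389 0.55807809 0.45538102] [[-0.73461308  0.2661735   0.62409558]
 [ 0.20589221  0.9639145  -0.16875202]
 [-0.64649209  0.00452898 -0.76290724]] [ 84.3443235   12.41530006  69.42826219 -40.74934057 102.3326955
   2.31326259] [ 0.41089083 -0.01396873 -1.16814974]
```

View pics/w1.png

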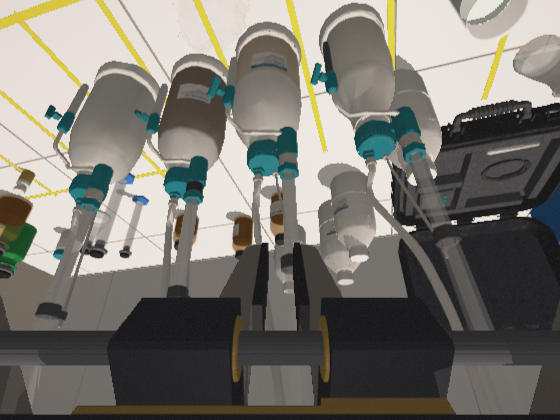

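The wrist view is upside-down. It shows four bottles with burettes standing on them, and black burette tops at (48,312) and (178,292). I'll compute how high they reach.

```bash
python3 - <<'E'
import numpy as np
d=np.load('w1.npz');print(d['K'])
def at(uv,axis,val):
    K,H,R,p=d['K'],d['H'],d['R'],d['p']
    q=np.linalg.solve(K,np.r_[uv,1.]);q=q*[1,-1,-1]
    dr=R@H[:3,:3]@q;o=R@H[:3,3]+p;t=(val-o[axis])/dr[axis];return (o+t*dr).round(3)
for n,uv in dict(cap1=(88,185),top1=(48,318),cap2=(182,182),top2=(178,297),cap3=(262,158),cap4=(375,140)).items():
    print(n,[at(uv,0,x) for x in(.24,.26,.28,.3)])
for n,uv in dict(foot1=(128,75),foot2=(200,65),foot3=(268,35),foot4=(345,12)).items():print(n,at(uv,2,0.01))
E
```

```text
[[324.71623926   0.         280.39194775]
 [  0.         324.71623926 210.01740644]
 [  0.           0.           1.        ]]
cap1 [array([0.24 , 0.265, 0.265]), array([0.26 , 0.239, 0.244]), array([0.28 , 0.213, 0.224]), array([0.3  , 0.188, 0.203])]
top1 [array([0.24 , 0.285, 0.441]), array([0.26 , 0.26 , 0.434]), array([0.28 , 0.236, 0.427]), array([0.3  , 0.212, 0.42 ])]
cap2 [array([0.24 , 0.41 , 0.291]), array([0.26 , 0.395, 0.273]), array([0.28 , 0.38 , 0.254]), array([0.3  , 0.365, 0.236])]
top2 [array([0.24 , 0.431, 0.434]), array([0.26 , 0.418, 0.426]), array([0.28 , 0.405, 0.418]), array([0.3  , 0.392, 0.41 ])]
cap3 [array([0.24 , 0.509, 0.278]), array([0.26 , 0.502, 0.258]), array([0.28 , 0.495, 0.239]), array([0.3  , 0.488, 0.219])]
cap4 [array([0.24 , 0.635, 0.284]), array([0.26 , 0.637, 0.265]), array([0.28 , 0.64 , 0.246]), array([0.3  , 0.642, 0.226])]
foot1 [0.243 0.249 0.01 ]
foot2 [0.26  0.382 0.01 ]
foot3 [0.242 0.512 0.01 ]
foot4 [0.24  0.635 0.01 ]
```

```bash
python3 -m inch '[[-0.65,0,-0.76,0.65,0,0.76,-1],[-0.65,0,-0.76,0.65,0,0.76,-1],[-0.65,0,-0.76,0.65,0,0.76,-1],[-0.65,0,-0.76,0,0,0,-1],[-0.65,0,-0.76,0,0,0,-1]]'; python3 - <<'E'
from workcell import manip
import cv2,numpy as np
s=manip.state();print(s['clock'],s['eef_pos'],s['orientation'],s['joints'],s['contact_force'])
c=manip.capture('wrist');cv2.imwrite('pics/w2.png',c['img'][...,::-1]);np.savez('w2.npz',p=s['eef_pos'],R=s['orientation'],H=c['hand_eye'],K=c['camera_matrix'])
E
```

```text
clock: 1.7
eef_pos: [0.1442, 0.5571, 0.6031]
orientation: [[-0.594, 0.637, 0.492], [0.485, 0.771, -0.413], [-0.642, -0.007, -0.766]]
contact_force: [-0.2, 0.6, 1.3]
opening: -0.0001
grasp_force: 0.0
1.7 [0.14418562 0.55714687 0.60314133] [[-0.59369326  0.63675478  0.4920078 ]
 [ 0.48478441  0.77103798 -0.41289769]
 [-0.64227128 -0.00661687 -0.76644884]] [ 81.18336302  33.29969756  25.3144324  -48.79726785 133.08683359
  -0.25232741] [-0.19361194  0.56967069  1.26406638]
```

View pics/w2.png

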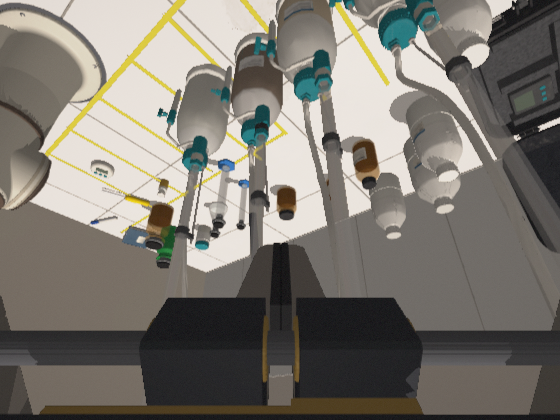

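```bash
cat > kin.py <<'E'
import numpy as np
from scipy.spatial.transform import Rotation as Ro
ry=lambda a:Ro.from_euler('y',a,degrees=True).as_matrix()
rz=lambda a:Ro.from_euler('z',a,degrees=True).as_matrix()
def frames(j):
    A=rz(j[0]);B=A@ry(j[1]);C=B@ry(j[2]);D=C@rz(j[3]);E=D@ry(j[4]);return A,B,C,D,E,E@rz(j[5])
data=[([62.447,9.076,91.501,0,79.423,-12.038],[.15353672,.55346023,.21364467],[[-.96355,.26752,0],[.26752,.96355,0],[0,0,-1]]),
([84.3443235,12.41530006,69.42826219,-40.74934057,102.3326955,2.31326259],[.14118389,.55807809,.45538102],np.load('w1.npz')['R']),
([81.18336302,33.29969756,25.3144324,-48.79726785,133.08683359,-.25232741],[.14418562,.55714687,.60314133],np.load('w2.npz')['R'])]
E
python3 - <<'E'
from kin import *
for j,p,R in data: print((frames(j)[5].T@np.array(R)).round(3))
M=[];y=[]
for j,p,R in data:
    A,B,C,D,E,F=frames(j)
    # a1, lat, d1, L2z, a3x, L3z, tool
    M.append(np.c_[A[:,0],A[:,1],A[:,2],B[:,2],C[:,0],C[:,2],D[:,1],F[:,2]]);y.append(p)
M=np.vstack(M);y=np.hstack(y);x,r,k,s=np.linalg.lstsq(M,y,rcond=None);print(x.round(3),(M@x-y).round(4),k,s.round(3))
E
```

```text
[[-0. -1. -0.]
 [ 1. -0. -0.]
 [ 0. -0.  1.]]
[[-0. -1. -0.]
 [ 1. -0. -0.]
 [ 0. -0.  1.]]
[[ 0. -1. -0.]
 [ 1.  0.  0.]
 [-0. -0.  1.]]
[ 0.001  0.122  0.302  0.384  0.051  0.518 -0.002  0.323] [ 0.      0.      0.      0.0001 -0.0001 -0.     -0.0001  0.      0.    ] 8 [3.365 2.528 2.303 0.726 0.531 0.37  0.173 0.04 ]
```

The burettes run well above 0.6 m and form a curtain at x≈0.27. I'll untilt, fold the arm in to r≈0.2 m and swing round inside them.

```bash
python3 -m inch '[[0,0,0,-0.64,0,-0.77,-1],[0,0,0,-0.64,0,-0.77,-1],[0,0,0,-0.64,0,-0.77,-1],[0,0,0,0,1,0,-1],[0,0,0,0,1,0,-1]]'|head -3; python3 -m inch '[[0,0,0,0,1,0,-1],[0,0,0,0,1,0,-1],[0,0,0,0,1,0,-1],[0,0,0,0,0,0,-1]]'; python3 - <<'E'
from workcell import manip
import numpy as np
print(manip.state()['joints'])
def ray(f,uv):
    d=np.load(f);q=np.linalg.solve(d['K'],np.r_[uv,1.])*[1,-1,-1]
    v=d['R']@d['H'][:3,:3]@q;return d['R']@d['H'][:3,3]+d['p'],v/np.linalg.norm(v)
def tri2(a,b):
    A=np.zeros((3,3));y=np.zeros(3)
    for o,v in(ray('w1.npz',a),ray('w2.npz',b)):
        P=np.eye(3)-np.outer(v,v);A+=P;y+=P@o
    return np.linalg.solve(A,y)
print(tri2((48,312),(183,232)),tri2((178,292),(258,200)))
for uv in((178,290),):
    o,v=ray('w2.npz',uv);print([(o+v*(x-o[0])/v[0]).round(3) for x in(.24,.26,.28)])
E
```

```text
clock: 2.25
eef_pos: [0.1414, 0.5566, 0.6019]
orientation: [[-0.885, 0.263, 0.383], [0.238, 0.965, -0.112], [-0.399, -0.008, -0.917]]
clock: 2.65
eef_pos: [0.1466, 0.5562, 0.6029]
orientation: [[-0.962, 0.272, -0.005], [0.272, 0.962, -0.004], [0.004, -0.006, -1.0]]
contact_force: [0.7, -0.5, -0.4]
opening: 0.0005
grasp_force: 0.0
[ 63.11477946  16.75038033  38.38331904   0.19246916 125.22172208
 -10.96400308]
[0.25516614 0.26484747 0.42906189] [0.28440395 0.39965869 0.41098709]
[array([0.24 , 0.308, 0.537]), array([0.26 , 0.276, 0.524]), array([0.28 , 0.244, 0.511])]
```

```bash
python3 -m inch '[[0,-1,0,0,0,0,-1],[0,-1,0.3,0,0,0,-1],[0,-1,0.3,0,0,0,-1],[0,-1,0.3,0,0,0,-1],[0,-1,0.3,0,0,0,-1]]'|head -2; python3 -m inch '[[0,-1,0.3,0,0,0,-1],[0,-1,0.3,0,0,0,-1],[0,-1,0.3,0,0,0,-1],[0,-1,0.3,0,0,0,-1],[0,-1,0.3,0,0,0,-1]]'|head -2; python3 -m inch '[[0,-1,0.3,0,0,0,-1],[0,-1,0.3,0,0,0,-1],[0,-0.5,0,0,0,0,-1],[0,0,0,0,0,0,-1]]';python3 -c "
from workcell import manip
print(manip.state()['joints'])"
```

```text
clock: 3.15
eef_pos: [0.1021, 0.4109, 0.5672]
clock: 3.65
eef_pos: [0.0621, 0.2661, 0.523]
clock: 4.05
eef_pos: [0.0424, 0.194, 0.5065]
orientation: [[-0.963, 0.268, 0.001], [0.268, 0.963, -0.004], [-0.002, -0.003, -1.0]]
contact_force: [0.4, -0.2, -0.3]
opening: 0.0003
grasp_force: 0.0
[ 40.95561233 -47.75251877 101.15198832  -0.25509007 126.6951172
 -33.65063356]
```

```bash
python3 -m inch '[[-0.93,-0.07,0,0,0,1,-1],[-0.93,-0.07,0,0,0,1,-1],[-0.93,-0.07,0,0,0,1,-1],[-0.93,-0.07,0,0,0,1,-1],[-0.93,-0.07,0,0,0,1,-1]]'; python3 -m inch '[[-0.93,-0.07,0,0,0,1,-1],[-0.93,-0.07,0,0,0,1,-1],[-0.93,-0.07,0,0,0,1,-1],[-0.93,-0.07,0,0,0,1,-1],[-0.93,-0.07,0,0,0,1,-1]]';python3 -m inch '[[-0.93,-0.07,0,0,0,1,-1],[0,0,0,0,0,0,-1]]';python3 -c "
from workcell import manip
print(manip.state()['joints'])"
```

```text
clock: 4.55
eef_pos: [0.1554, 0.1142, 0.506]
orientation: [[-0.563, 0.826, -0.003], [0.826, 0.563, -0.006], [-0.003, -0.006, -1.0]]
contact_force: [0.3, -0.9, 0.2]
opening: 0.0004
grasp_force: 0.0
clock: 5.05
eef_pos: [0.1883, -0.0196, 0.5066]
orientation: [[0.1, 0.995, -0.004], [0.995, -0.1, -0.005], [-0.006, -0.003, -1.0]]
contact_force: [0.6, 0.6, -0.5]
opening: 0.0004
grasp_force: 0.0
clock: 5.25
eef_pos: [0.183, -0.049, 0.506]
orientation: [[0.245, 0.969, -0.005], [0.969, -0.245, -0.004], [-0.005, -0.004, -1.0]]
contact_force: [0.7, -0.1, -0.4]
opening: 0.0001
grasp_force: 0.0
[-53.42413092 -49.27613876 101.74273602  -0.47853066 127.53892915
 -39.52027004]
```

```bash
python3 -m inch '[[0.03,1,0.6,0,0,0,-1],[0.03,1,0.6,0,0,0,-1],[0.03,1,0.6,0,0,0,-1],[0.03,1,0.6,0,0,0,-1],[0.03,1,0.6,0,0,0,-1]]'|head -2; python3 -m inch '[[0.03,1,0.6,0,0,0,-1],[0.03,1,0.6,0,0,0,-1],[0.03,1,0.6,0,0,0,-1],[0.03,1,0.6,0,0,0,-1],[0.03,1,0.6,0,0,0,-1]]'|head -2;python3 -m inch '[[0.03,1,0.6,0,0,0,-1],[0.03,1,0.6,0,0,0,-1],[0.03,1,0.6,0,0,0,-1],[0.03,1,0.6,0,0,0,-1],[0.03,1,0.6,0,0,0,-1]]'|head -2;python3 -m inch '[[0,0.15,0.5,0,0,0,-1],[0,0,0,0,0,0,-1],[0,0,0,0,0,0,-1]]';python3 - <<'E'
from workcell import manip
import cv2,numpy as np
s=manip.state();R,p=s['orientation'],s['eef_pos'];print(p,s['joints'],s['contact_force'])
c=manip.capture('wrist');cv2.imwrite('pics/w3.png',c['img'][...,::-1]);np.savez('w3.npz',p=p,R=R,H=c['hand_eye'],K=c['camera_matrix'])
E
```

```text
clock: 5.75
eef_pos: [0.3317, -0.0748, 0.4159]
clock: 6.25
eef_pos: [0.4786, -0.105, 0.3252]
clock: 6.75
eef_pos: [0.6253, -0.1351, 0.2346]
clock: 7.05
eef_pos: [0.6271, -0.1381, 0.2214]
orientation: [[0.231, 0.973, -0.004], [0.973, -0.231, -0.005], [-0.006, -0.002, -1.0]]
contact_force: [-0.3, -0.1, -0.2]
opening: 0.0011
grasp_force: 0.0
[ 0.62712459 -0.13808414  0.22135699] [-23.00010493  18.80203031  79.2194219   -0.35362342  82.05641584
  -9.62232829] [-0.33213492 -0.09633343 -0.16560863]
```

View pics/w3.png

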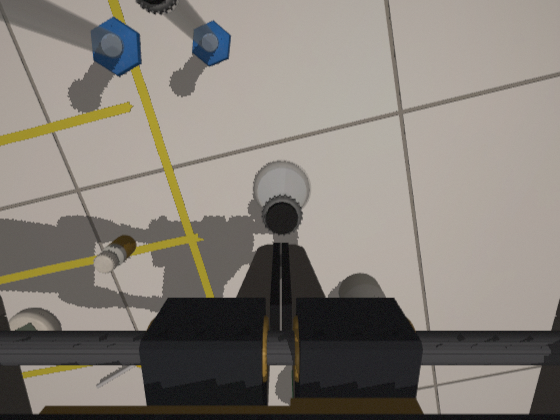

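The flask's pad top is at about (281,215), and the cylinder foot is at (116,46). I'll locate both.

```bash
cat > wr.py <<'E'
import numpy as np
def wz(f,uv,z):
    d=np.load(f);q=np.linalg.solve(d['K'],np.r_[uv,1.])*[1,-1,-1]
    v=d['R']@d['H'][:3,:3]@q;o=d['R']@d['H'][:3,3]+d['p'];return o+v*(z-o[2])/v[2]
def rows(t):
    from workcell import manip
    s=manip.state();return (np.array(s['orientation']).T@(np.array(t)-s['eef_pos'])/.03).round(2)
E
python3 - <<'E'
from wr import *
for z in(.117,.121,.126):print(wz('w3.npz',(281,215),z).round(4))
print('cylfoot',wz('w3.npz',(116,46),.01).round(4))
print(rows([.627,-.1456,.126]))
E
```

```text
[ 0.6262 -0.1447  0.117 ]
[ 0.6265 -0.1435  0.121 ]
[ 0.6268 -0.142   0.126 ]
cylfoot [0.4903 0.0475 0.01  ]
[-0.21  0.04  3.22]
```

```bash
python3 -m inch '[[-0.19,0.05,0,0,0,0,-1],[0,0,1,0,0,0,-1],[0,0,1,0,0,0,-1],[0,0,0.8,0,0,0,-1],[0,0,0.2,0,0,0,-1]]'; python3 -m inch '[[0,0,0.07,0,0,0,-1],[0,0,0.07,0,0,0,-1],[0,0,0.07,0,0,0,-1]]'
```

```text
clock: 7.6
eef_pos: [0.6253, -0.1462, 0.1293]
orientation: [[0.234, 0.972, -0.006], [0.972, -0.234, -0.004], [-0.005, -0.005, -1.0]]
contact_force: [-0.4, 0.5, -0.7]
opening: 0.0006
grasp_force: 0.0
clock: 7.9
eef_pos: [0.6283, -0.147, 0.1272]
orientation: [[0.233, 0.972, 0.001], [0.972, -0.233, -0.007], [-0.006, 0.002, -1.0]]
contact_force: [-0.0, -1.2, -0.1]
opening: 0.0006
grasp_force: 0.0
```

```bash
for i in 1 2 3; do python3 -m inch '[[0,0,0.07,0,0,0,-1]]'|sed -n '2p;4p'; done; python3 -m inch '[[0,0,0,0,0,0,-1],[0,0,0,0,0,0,-1]]'|sed -n '2p;4p'
```

```text
eef_pos: [0.6282, -0.1469, 0.1246]
contact_force: [0.3, 1.0, 3.7]
eef_pos: [0.6282, -0.1469, 0.1226]
contact_force: [-0.4, 0.6, 4.3]
eef_pos: [0.6282, -0.1469, 0.1202]
contact_force: [0.2, -0.1, 5.2]
eef_pos: [0.6278, -0.1467, 0.1194]
contact_force: [1.1, -0.0, 3.6]
```

```bash
for i in 1 2; do python3 -m inch '[[0,0,0.07,0,0,0,-1]]'|sed -n '2p;4p'; done; python3 -m inch '[[0,0,0.03,0,0,0,-1],[0,0,0,0,0,0,-1]]'|sed -n '2p;4p'
```

```text
eef_pos: [0.6279, -0.1468, 0.1175]
contact_force: [1.0, -0.5, 5.0]
eef_pos: [0.6279, -0.1468, 0.1153]
contact_force: [2.6, -0.7, 8.5]
eef_pos: [0.6282, -0.1469, 0.1152]
contact_force: [0.9, 0.8, 8.9]
```

```bash
python3 -m inch '[[0,0,-0.3,0,0,0,-1],[0,0,-1,0,0,0,-1],[0,0,-1,0,0,0,-1],[0,0,-1,0,0,0,-1],[-0.9,-0.4,-0.3,0,0,0,-1]]'|head -2; python3 -m inch '[[-0.9,-0.4,0,0,0,0,-1],[-0.9,-0.4,0,0,0,0,-1],[-0.9,-0.4,0,0,0,0,-1],[-0.9,-0.4,0,0,0,0,-1],[-0.9,-0.4,0,0,0,0,-1]]'|head -2;python3 -m inch '[[-0.9,-0.37,0,0,0,0,-1],[0,0,0,0,0,0,-1],[0,0,0,0,0,0,-1]]'|head -2; python3 - <<'E'
from workcell import manip
import cv2,numpy as np
from wr import *
ps=[]
s=manip.state();R,p=s['orientation'],s['eef_pos'];print(p,s['contact_force'])
c=manip.capture('wrist');cv2.imwrite('pics/w4.png',c['img'][...,::-1]);np.savez('w4.npz',p=p,R=R,H=c['hand_eye'],K=c['camera_matrix'])
print(rows([.5034,-.3112,.168]))
E
```

```text
clock: 9.3
eef_pos: [0.6111, -0.1677, 0.2247]
clock: 9.8
eef_pos: [0.5179, -0.2866, 0.2213]
clock: 10.1
eef_pos: [0.5019, -0.3098, 0.2218]
[ 0.50187661 -0.30977371  0.22184803] [ 0.05516984 -0.1996908   0.33074842]
[-0.04  0.05  1.8 ]
```

View pics/w4.png

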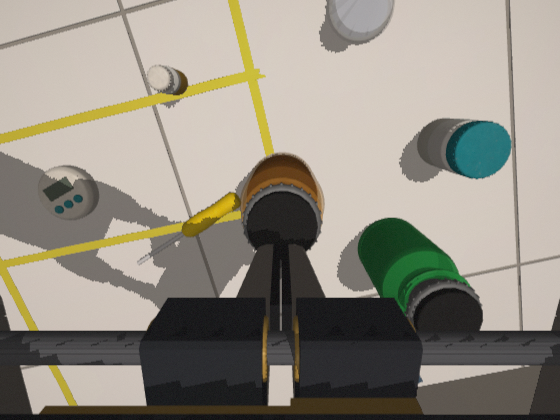

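The amber jar's pad (282,218) lies under the closed fingers, and the green jar is clear to the right. I'll tap now.

```bash
python3 -m inch '[[-0.04,0.05,1,0,0,0,-1],[0,0,0.7,0,0,0,-1],[0,0,0.1,0,0,0,-1]]'|sed -n '2p;4p'; for i in 1 2 3 4 5 6; do python3 -m inch '[[0,0,0.07,0,0,0,-1]]'|sed -n '2p;4p'; done
```

```text
eef_pos: [0.5026, -0.3093, 0.1653]
contact_force: [0.8, 0.4, 0.2]
eef_pos: [0.5039, -0.3111, 0.1666]
contact_force: [-0.1, -0.9, -0.7]
eef_pos: [0.5045, -0.3121, 0.166]
contact_force: [0.2, 0.7, 0.2]
eef_pos: [0.5044, -0.3125, 0.164]
contact_force: [-1.0, -0.9, -0.5]
eef_pos: [0.5041, -0.3125, 0.1615]
contact_force: [0.4, 0.4, 0.5]
eef_pos: [0.5042, -0.3125, 0.1596]
contact_force: [-1.4, 1.2, 4.6]
eef_pos: [0.5041, -0.3125, 0.1574]
contact_force: [0.3, 1.2, 4.1]
```

```bash
for i in 1 2 3; do python3 -m inch '[[0,0,0.07,0,0,0,-1]]'|sed -n '2p;4p'; done; python3 -m inch '[[0,0,0,0,0,0,-1],[0,0,0,0,0,0,-1]]'|sed -n '2p;4p'
```

```text
eef_pos: [0.5041, -0.3125, 0.1551]
contact_force: [1.0, 0.9, 4.6]
eef_pos: [0.5041, -0.3125, 0.1527]
contact_force: [0.8, 1.3, 4.3]
eef_pos: [0.5041, -0.3126, 0.1508]
contact_force: [-0.7, 0.6, 10.5]
eef_pos: [0.5042, -0.3126, 0.1513]
contact_force: [-0.2, 1.7, 9.1]
```

```bash
python3 -m inch '[[0,0,-0.3,0,0,0,-1],[0,0,-1,0,0,0,-1],[0,0,-1,0,0,0,-1],[0,0,-1,0,0,0,-1],[0,0,-1,0,0,0,-1]]'|head -2; python3 -m inch '[[0.96,-0.27,-0.7,0,0,0,-1],[0.96,-0.27,0,0,0,0,-1],[0.96,-0.27,0,0,0,0,-1],[0.96,-0.27,0,0,0,0,-1],[0.96,-0.27,0,0,0,0,-1]]'|head -2;python3 -m inch '[[0.96,-0.27,0,0,0,0,-1],[0.96,-0.27,0,0,0,0,-1],[0.96,-0.27,0,0,0,0,-1],[0.96,-0.27,0,0,0,0,-1],[0.96,-0.27,0,0,0,0,-1]]'|head -2;python3 -m inch '[[0.96,-0.27,0,0,0,0,-1],[0.96,-0.27,0,0,0,0,-1],[0,0,0,0,0,0,-1],[0,0,0,0,0,0,-1]]'|head -2; python3 - <<'E'
from workcell import manip
import cv2,numpy as np
from wr import *
s=manip.state();R,p=s['orientation'],s['eef_pos'];print(s['clock'],p,R,s['contact_force'])
c=manip.capture('wrist');a=c['img'][...,::-1].copy();cv2.imwrite('pics/w5.png',a);np.savez('w5.npz',p=p,R=R,H=c['hand_eye'],K=c['camera_matrix'])
print(rows([.4895,.048,.231]))
E
```

```text
clock: 12.05
eef_pos: [0.5033, -0.3113, 0.2793]
clock: 12.55
eef_pos: [0.4975, -0.1608, 0.2984]
clock: 13.05
eef_pos: [0.4917, -0.0114, 0.2977]
clock: 13.45
eef_pos: [0.4897, 0.0472, 0.2977]
13.45 [0.48968883 0.04723411 0.29765325] [[ 0.23209592  0.97268482 -0.00396516]
 [ 0.97267049 -0.23211632 -0.00584159]
 [-0.00660241 -0.00250098 -0.99997508]] [ 0.17197127 -0.07707971 -0.18928324]
[ 0.05 -0.02  2.22]
```

View pics/w5.png

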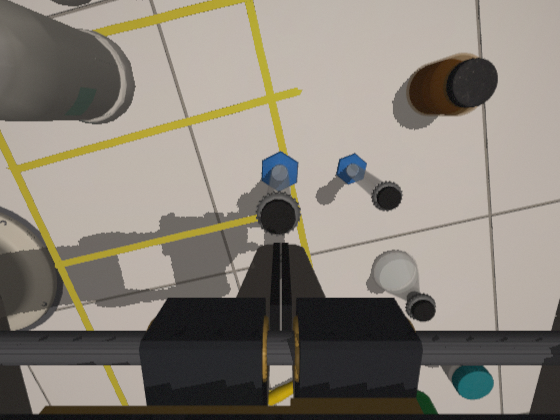

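The cylinder's pad is at (278,216) and its foot at (280,170). I'll make a fine check before descending.

```bash
python3 - <<'E'
from wr import *
print(wz('w5.npz',(278,216),.224),wz('w5.npz',(280,170),.012))
E
python3 -m inch '[[0.04,0,1,0,0,0,-1],[0,0,1,0,0,0,-1],[0,0,0.1,0,0,0,-1],[0,0,0,0,0,0,-1]]'|sed -n '2p;4p'
```

```text
[0.48842065 0.04951499 0.224     ] [0.48955683 0.05117736 0.012     ]
eef_pos: [0.4898, 0.0472, 0.2349]
contact_force: [-0.2, 0.1, 0.3]
```

```bash
python3 -m inch '[[0.05,-0.03,0.1,0,0,0,-1],[0,0,0.07,0,0,0,-1],[0,0,0.07,0,0,0,-1]]'|sed -n '2p;4p'; for i in 1 2 3 4 5; do python3 -m inch '[[0,0,0.06,0,0,0,-1]]'|sed -n '2p;4p'; done
```

```text
eef_pos: [0.4903, 0.0496, 0.229]
contact_force: [-0.3, -0.8, 0.4]
eef_pos: [0.4899, 0.0497, 0.2267]
contact_force: [0.1, 0.2, -0.2]
eef_pos: [0.4898, 0.0497, 0.2246]
contact_force: [-0.1, -0.3, 2.0]
eef_pos: [0.49, 0.0497, 0.2233]
contact_force: [0.4, 0.6, 3.7]
eef_pos: [0.4901, 0.0497, 0.2216]
contact_force: [-0.2, 0.0, 3.9]
eef_pos: [0.49, 0.0497, 0.2196]
contact_force: [-0.2, 0.7, 4.5]
```

```bash
for i in 1 2 3; do python3 -m inch '[[0,0,0.06,0,0,0,-1]]'|sed -n '2p;4p'; done; python3 -m inch '[[0,0,0,0,0,0,-1],[0,0,0,0,0,0,-1]]'|sed -n '2p;4p'
```

```text
eef_pos: [0.4899, 0.0497, 0.2175]
contact_force: [0.2, 0.1, 4.9]
eef_pos: [0.4898, 0.0497, 0.2155]
contact_force: [0.1, 1.4, 4.7]
eef_pos: [0.49, 0.0497, 0.214]
contact_force: [0.2, 0.7, 9.9]
eef_pos: [0.4901, 0.0496, 0.2145]
contact_force: [-0.3, 0.4, 7.4]
```

```bash
python3 -m inch '[[0,0,0.03,0,0,0,-1],[0,0,0,0,0,0,-1],[0,0,-0.2,0,0,0,-1],[0,0,-0.5,0,0,0,-1],[0,0,-1,0,0,0,-1]]'|sed -n '2p;4p';python3 -m inch '[[0,0,-1,0,0,0,-1],[0,0,-1,0,0,0,-1],[0,0,-1,0,0,0,-1],[0,-1,0,0,0,0,-1],[0,0,0,0,0,0,-1]]'|sed -n '1,2p;4p'; python3 - <<'E'
from workcell import manip
import cv2,numpy as np
c=manip.capture('side')['img'][...,::-1]
o=cv2.resize(cv2.imread('pics/side.png'),(560,420),interpolation=cv2.INTER_AREA)
f=lambda i:cv2.resize(i[140:360,180:380],(400,440),interpolation=cv2.INTER_CUBIC)
cv2.imwrite('pics/f.png',np.hstack([f(o),f(c)]))
E
```

```text
eef_pos: [0.4876, 0.0501, 0.2609]
contact_force: [-0.1, 0.0, -0.1]
clock: 16.2
eef_pos: [0.4594, 0.058, 0.3541]
contact_force: [0.7, 0.7, -0.9]
```

View pics/f.png

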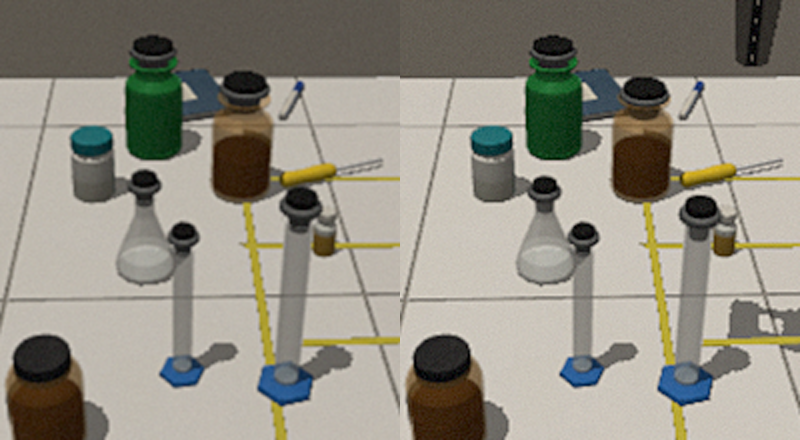

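The before/after pair shows all three stoppers seated. The flask's went from row 180 to 187, the jar's from 85 to 92, and the cylinder's from 202 to 210. Nothing else has moved, so I'm handing in.

```bash
python3 -c "
from workcell import manip
print(manip.hand_in())"
```

```text
the job is handed in; nothing more can be done
None
```

I tapped the flask, jar and cylinder stoppers home in that order, each ending on a hard stop at about 7–10 N; the final side view shows nothing else moved, and I handed in at about 16 s.

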